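# Gauge the heating wells and stack the test cups over the right drip cup

## Robot

A 6-joint arm with a two-finger parallel gripper is mounted at the origin on the work surface. World frame = base frame: x ahead of the robot, y to its left, z up, the work surface at z = 0. Lengths are in m, angles in rad, forces in N, time in s.
With the tool pointing down it reaches from about 0.225 to 0.875 m from the base axis. Payload 3.4 kg.
Tool frame: the origin (TCP) lies on the mounting face of the last link; the fingertips stand 173 mm ahead of it and the grasp point (between the pads) lies 155 mm ahead of it; z points along the fingers, y is the direction in which the jaws open and shut (so a half turn about z gives the same grasp; the last joint's range is limited). The gripper opens to 85 mm and grips with 20 to 120 N. Pads are 22 mm wide; open, the fingers measure 114 mm over their backs; the gripper's body (76 mm by 85 mm) begins 54 mm behind the grasp point. The pads swing forward as they close: fully open they stand 13 mm farther back than shut.
Start: joints at [-1.286, 0.276, 1.505, -0, 1.361, -0.121], TCP at [0.227, -0.528, 0.405] pointing down, gripper open.
Joint ranges: [-2.89, 2.89], [-0.75, 2.08], [0.22, 2.7], [-1.18, 4.32], [0.11, 2.71], [-2.7, 2.7]. Speed limits (rad/s): [2.57, 2.57, 3.14, 3.14, 3.14, 3.14].

## Interface

Orientations are given as a rotation vector (axis times angle).
In Python, from workcell import env, eyes, finish_job gives the robot as it stands. The module is installed in compiled form; this text tells all that it offers.
- The arm moves only by the tool play_rows, never from a script. Its argument "rows" is a list of rows, each a list of 3 entries, a list of its own where there are three numbers: the closure in counts, from 0 (fully open) to 255 (shut), then the shift along the tool's x, y, z in mm, then the turn about the tool's z in degrees. A call has 1 to 10 rows; each row shifts and turns the commanded pose from where the row before left it, along the tool's axes as they then stand; what a row does not reach is not made up. A row lasts 1/12 s, in which the tool goes at most 41.7 mm and 7.16 degrees, less where a joint would pass 70% of its speed; a pose out of reach is approached as far as the arm can. A call is refused whole if a number of a shift passes 41.7 or a number of a turn 7.16, either way. A call with a gripper value outside its range is refused whole. The fingers move at their own pace and stop on an object; the grip force is fixed at half the most. Time passes only in rows, so rows that do not move let the fingers close. It gives the time, the measured TCP pose, the force and the opening at its end, in the units of the state.
- env.get_obs(): the state, without advancing time (a new reading comes with each control period).
- eyes.camera(name): name is "scene" or "top"; returns (picture, depth): 480x640x3 uint8, red, green, blue; 480x640 float32, m along the optical axis (not along the pixel's ray), 0 where there is no reading.
- eyes.camera_params(name): a dict with "camera_matrix" (3x3 intrinsics, pixels), "rvec" (rotation vector, rad) and "tvec" (3), from world to camera coordinates, as OpenCV has them. Camera axes: x right, y down, z forward; pixel columns grow to the right and rows downward; lengths in m; the calibration is good to about 2 mm. A picture is of the moment at which its call begins. camera_params takes no time and is no camera call.
- finish_job(): hands the job in, once; it reports no verdict.
The state is a dict: "t": time; "qpos": joint angles; "qvel": joint speeds; "tau": joint torques, N m; "tool_pos": TCP position; "tcp_rot": TCP orientation; "contact_force": force on the tool from outside, world axes, zero at the start; "ft_torque": the same for the moment, N m; "finger_gap": opening from 0.0 (shut) to 1.0 (fully open).
Only numpy, scipy, OpenCV 4.12 (cv2) and the standard library are available. Lean on these libraries where they do the work, as an engineer would, in place of code of your own. Each camera call takes 0.05 s, during which the arm holds its last target. There are 200 camera calls.

## Task

One of the two blue heating blocks still has a spacer left in the bottom of its well: with the red-headed depth rod find the well that goes down to full depth, and leave the rod standing in that one, fully home and let go. Then stack all the washed brass cups, mouth-down as they stand, into one straight, steady tower, rim on rim, on the open drip cup in front of that same block, and close the tower with the blue dust cap, mouth-down on the topmost cup. Leave the glassware, bottles and cans where they are.

Things in the scene. Friction and masses are not known exactly. Their poses are not given: they have to be found in the camera images.
- rod_head (a point): centre of the red round head of the depth rod. The head is 22 mm in diameter and 30 mm high; below it a steel rod 14 mm in diameter. The rod is 180 mm long in all, 0.12 kg; the head's centre is 165 mm above the tip and 15 mm below the top. z axis along the rod, up from tip to head. At the start the rod stands upright and loose in a black and grey stand (70 mm high, hole 18 mm), its tip 10 mm above the table
- rod_tip (a point): centre of the lower end of the depth rod, 165 mm below the head's centre; axes as the rod's head
- well_left (a point): centre of the mouth of the round well (22 mm across) in the blue block (80 x 80 x 114 mm on a 6 mm plate) of the left station (fixed; +y is left), at the top face, 120 mm above the table; z up. One of the two wells is 100 mm deep (full depth: its floor 20 mm above the table), the other, with the spacer, 60 mm deep (floor 60 mm above the table); which is which differs from start to start and cannot be seen from the outside; the floors are rigid
- well_right (a point): centre of the mouth of the round well (22 mm across) in the blue block (80 x 80 x 114 mm on a 6 mm plate) of the right station (fixed; +y is left), at the top face, 120 mm above the table; z up. One of the two wells is 100 mm deep (full depth: its floor 20 mm above the table), the other, with the spacer, 60 mm deep (floor 60 mm above the table); which is which differs from start to start and cannot be seen from the outside; the floors are rigid
- drip_left (a point): centre of the rim plane of the open brass drip cup fixed mouth-up on the left station, 150 mm from that station's well, on the robot's side; 60 mm in outside diameter, wall 6 mm, rim 46 mm above the table; z up. The first cup goes mouth-down on it, rim on rim
- drip_right (a point): centre of the rim plane of the open brass drip cup fixed mouth-up on the right station, 150 mm from that station's well, on the robot's side; 60 mm in outside diameter, wall 6 mm, rim 46 mm above the table; z up. The first cup goes mouth-down on it, rim on rim
- cup1_mid (a point): centre (half-way up) of a brass test cup, a straight round cup 60 mm in outside diameter and 45 mm high, wall 6 mm, 0.15 kg, standing mouth-down; its closed end, now on top, carries a raised foot rim 4 mm high, also 60 mm across outside and 48 mm inside, flat on top; so stacked cups rise 45 mm each. z axis points up while it is mouth-down. Three to five of the five cups are present; absent ones give None at all times
- cup2_mid (a point): centre (half-way up) of a brass test cup, a straight round cup 60 mm in outside diameter and 45 mm high, wall 6 mm, 0.15 kg, standing mouth-down; its closed end, now on top, carries a raised foot rim 4 mm high, also 60 mm across outside and 48 mm inside, flat on top; so stacked cups rise 45 mm each. z axis points up while it is mouth-down. Three to five of the five cups are present; absent ones give None at all times
- cup3_mid (a point): centre (half-way up) of a brass test cup, a straight round cup 60 mm in outside diameter and 45 mm high, wall 6 mm, 0.15 kg, standing mouth-down; its closed end, now on top, carries a raised foot rim 4 mm high, also 60 mm across outside and 48 mm inside, flat on top; so stacked cups rise 45 mm each. z axis points up while it is mouth-down. Three to five of the five cups are present; absent ones give None at all times
- cup4_mid (a point): centre (half-way up) of a brass test cup, a straight round cup 60 mm in outside diameter and 45 mm high, wall 6 mm, 0.15 kg, standing mouth-down; its closed end, now on top, carries a raised foot rim 4 mm high, also 60 mm across outside and 48 mm inside, flat on top; so stacked cups rise 45 mm each. z axis points up while it is mouth-down. Three to five of the five cups are present; absent ones give None at all times
- cup5_mid (a point): centre (half-way up) of a brass test cup, a straight round cup 60 mm in outside diameter and 45 mm high, wall 6 mm, 0.15 kg, standing mouth-down; its closed end, now on top, carries a raised foot rim 4 mm high, also 60 mm across outside and 48 mm inside, flat on top; so stacked cups rise 45 mm each. z axis points up while it is mouth-down. Three to five of the five cups are present; absent ones give None at all times
- cup1: the brass cup of point cup1_mid; origin at the centre of its mouth (underside), 22.5 mm below cup1_mid
- cup2: the brass cup of point cup2_mid; origin at the centre of its mouth (underside), 22.5 mm below cup2_mid
- cup3: the brass cup of point cup3_mid; origin at the centre of its mouth (underside), 22.5 mm below cup3_mid
- cup4: the brass cup of point cup4_mid; origin at the centre of its mouth (underside), 22.5 mm below cup4_mid
- cup5: the brass cup of point cup5_mid; origin at the centre of its mouth (underside), 22.5 mm below cup5_mid
- cap_mid (a point): centre (half-way up) of the blue plastic dust cap, a straight round cap 60 mm in outside diameter and 45 mm high, wall 6 mm, 0.07 kg, standing mouth-down among the cups, its closed end on top flat, without a rim; z axis points up while it is mouth-down. Always present
- cap: the blue dust cap; origin at the centre of its mouth (underside), 22.5 mm below cap_mid
- rod: the depth rod; origin at its tip
- petri: bystander: flat glass dish, 48 mm across, 12 mm high, lying among the cups; origin under its centre
- oil_bottle: bystander: amber bottle, 56 mm across, 140 mm high; origin under its centre
- jar: bystander: glass jar with white lid, 60 mm across, 70 mm high; origin under its centre
- beaker: bystander: glass beaker, 66 mm across, 85 mm high; origin under its centre
- can: bystander: aluminium can, 66 mm across, 100 mm high; origin under its centre

How it is judged:
By the outcome, as a careful person would: the job done as asked, in the order asked, and still so for the second after the job is handed in, with the robot touching nothing.
Of cup1, cup2, cup3, cup4, cup5 only 3 to 5 are there at a start; the rules pass over those that are not, and their reading is None.
At some moment in a run one of cap may be knocked a few centimetres aside while the robot is not near it.
It also fails if it takes over 210 s, if anything falls off the work surface, if the arm or the gripper's body presses on something with over 40 N, if the wrist force passes 120 N, or if a joint passes its speed limit or range.

## Working session

There is one attempt and no reset: what is moved stays moved. The work goes in short steps, Python scripts to look and compute and a tool call to move; the robot and the scene stay as the last step left them, time stands still between calls to the robot, and variables do not carry over. Pictures are saved under pics/ and viewed, about 12 in all and at most 16, crops included, and the job is handed in when it is done.

Besides the shell and the picture viewer there is one more tool, called after ">>>" as name(argument=value, ...), one argument or row to a line, values as JSON. play_rows: Moves the arm, as the interface text tells. Its arguments: {"type":"object","properties":{"rows":{"type":"array","items":{"type":"array"}}},"required":["rows"]}

```bash
mkdir -p pics
cat > h.py <<'E'
import numpy as np, cv2
from workcell import env, eyes, finish_job
def look(name, fn=None):
    p,d=eyes.camera(name)
    if fn: cv2.imwrite('pics/'+fn, p[:,:,::-1])
    np.savez('last_%s.npz'%name,p=p,d=d)
    return p,d
def cam(name):
    c=eyes.camera_params(name); K=np.array(c['camera_matrix']); R,_=cv2.Rodrigues(np.array(c['rvec'],float)); t=np.array(c['tvec'],float).ravel()
    return K,R,t
def ray(name,u,v):
    K,R,t=cam(name); d=R.T@np.linalg.inv(K)@np.array([u,v,1.]); return -R.T@t,d
def at_z(name,u,v,z):
    o,d=ray(name,u,v); return o+d*(z-o[2])/d[2]
def cloud(name,d):
    K,R,t=cam(name); v,u=np.mgrid[:480,:640]
    P=np.stack([(u-K[0,2])/K[0,0]*d,(v-K[1,2])/K[1,1]*d,d],-1)
    return (P-t)@R
def proj(name,P):
    K,R,t=cam(name); q=K@(R@np.array(P)+t); return q[:2]/q[2]
E
python3 - <<'E'
from h import *
for n in('scene','top'):
    look(n,n+'0.png'); K,R,t=cam(n); print(n,K.tolist(),-R.T@t,(R.T@[0,0,1]))
o=env.get_obs(); print(o)
E
```

```text
scene [[551.4560275057072, 0.0, 320.54329109291723], [0.0, 551.4560275057072, 241.85230126573904], [0.0, 0.0, 1.0]] [0.98593574 0.77769512 1.29984431] [-0.28803688 -0.52720445 -0.79943118]
top [[491.61002440395737, 0.0, 315.14313129868884], [0.0, 491.61002440395737, 238.55946073237806], [0.0, 0.0, 1.0]] [ 0.39381892 -0.00285296  1.5412872 ] [ 1.15096943e-01  4.31426309e-04 -9.93354170e-01]
{'t': 0.1, 'qpos': array([-1.28603568e+00,  2.76564916e-01,  1.50600545e+00, -1.78408827e-05,
        1.36071086e+00, -1.20998248e-01]), 'qvel': array([-0.00073836, -0.00172883, -0.00342995, -0.00099921, -0.00183426,
       -0.00089038]), 'tau': array([ 1.23154430e-03, -4.17698514e+01, -2.46403456e+01, -1.40603561e-04,
        5.76051185e-03,  2.42218618e-07]), 'tool_pos': array([ 0.22690366, -0.52814055,  0.40390749]), 'tcp_rot': array([-3.07551183e+00, -6.32668187e-01,  2.44120279e-04]), 'contact_force': array([0.01614061, 0.00439308, 0.79185316]), 'ft_torque': array([-0.02900361, -0.03356677, -0.03957001]), 'finger_gap': 1.0034387203638313}
```

View pics/top0.png

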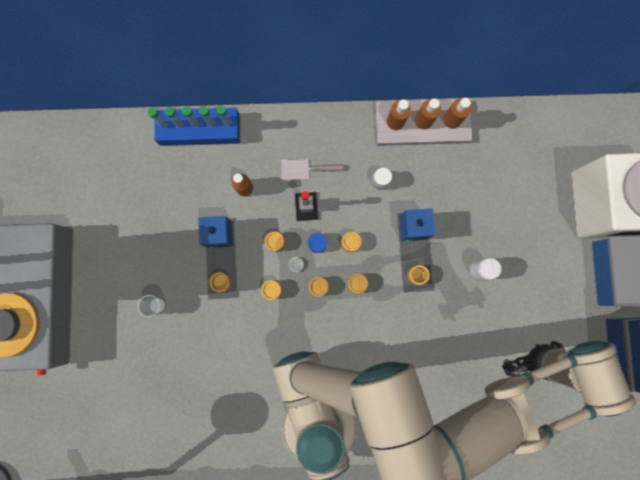

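View pics/scene0.png

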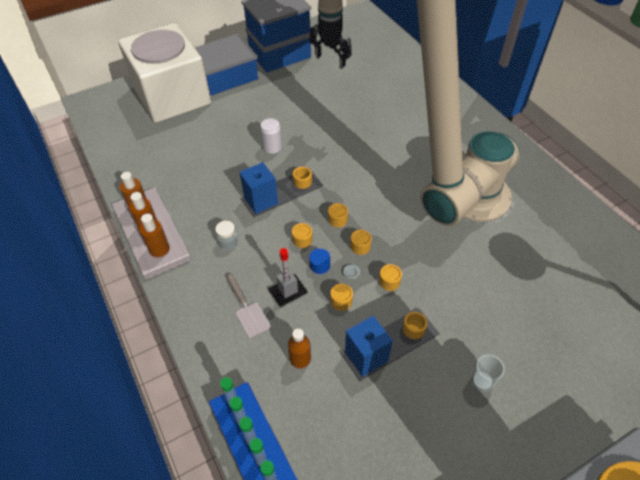

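The top view shows five orange cups at (274,241), (351,241), (271,290), (318,287) and (358,284). The blue cap is at (317,242), the red rod head at (305,195), and the petri dish at (297,264). The wells are at about (212,230) and (420,223), with drip cups at (219,282) and (419,275).

```bash
cat >> h.py <<'E'
def seg(name,p,d,kind,zlo,zhi,minpix=15):
    hsv=cv2.cvtColor(p,cv2.COLOR_RGB2HSV).astype(int); H,S,V=hsv[...,0],hsv[...,1],hsv[...,2]
    m={'cup':(H>12)&(H<28)&(S>110),'blue':(H>105)&(H<128)&(S>130),'red':((H<6)|(H>172))&(S>150)}[kind]
    P=cloud(name,d); m&=(d>0)&(P[...,2]>zlo)&(P[...,2]<zhi)&(P[...,0]>.15)&(P[...,0]<.85)&(abs(P[...,1])<.6)
    n,L,st,c=cv2.connectedComponentsWithStats(m.astype(np.uint8))
    out=[]
    for i in range(1,n):
        if st[i,4]>=minpix:
            q=P[L==i]; out.append((c[i].round(1),st[i,4],q.mean(0).round(4),((q.min(0)+q.max(0))/2).round(4),(q.max(0)-q.min(0)).round(3)))
    return out
E
python3 - <<'E'
from h import *
for n in('scene','top'):
    z=np.load('last_%s.npz'%n); p,d=z['p'],z['d']
    for k,a,b in(('cup',.032,.055),('blue',.035,.055),('blue',.11,.13),('red',.12,.22)):
        print(n,k)
        for r in seg(n,p,d,k,a,b): print(*r)
E
python3 - <<'E'
import cv2
p=cv2.imread('pics/top0.png'); cv2.imwrite('pics/c1.png',cv2.resize(p[150:310,190:450],None,fx=3,fy=3,interpolation=cv2.INTER_CUBIC))
E
```

```text
scene cup
[301.9 174. ] 155 [ 0.4525 -0.3138  0.0418] [ 0.4531 -0.3155  0.0424] [0.059 0.065 0.02 ]
[337.4 211.6] 287 [ 0.4334 -0.1259  0.0409] [ 0.4331 -0.1259  0.0416] [0.059 0.063 0.019]
[301.5 231.6] 299 [ 0.5621 -0.1123  0.0409] [ 0.5616 -0.114   0.0417] [0.057 0.062 0.019]
[360.6 238.4] 308 [ 0.427  -0.0058  0.0419] [ 0.426  -0.0076  0.0433] [0.059 0.064 0.022]
[390.4 273.9] 362 [0.4206 0.1378 0.0414] [0.4184 0.1377 0.0413] [0.064 0.061 0.019]
[341.3 293.4] 375 [0.5688 0.125  0.0413] [0.5688 0.1243 0.0415] [0.06  0.061 0.019]
[414.8 322.7] 226 [0.45   0.2944 0.0425] [0.4487 0.2923 0.0419] [0.059 0.062 0.02 ]
[300.1 359.3] 76 [0.7539 0.2392 0.0443] [0.7494 0.2337 0.0435] [0.047 0.027 0.023]
scene blue
[262.2 199.7] 122 [ 0.6087 -0.2764  0.0451] [ 0.6023 -0.292   0.045 ] [0.079 0.054 0.02 ]
[319.1 257.3] 298 [ 0.5633 -0.0054  0.0441] [ 0.5627 -0.0067  0.0437] [0.059 0.061 0.017]
[364.4 360.7] 122 [0.619  0.3204 0.0451] [0.605  0.3025 0.045 ] [0.068 0.074 0.02 ]
scene blue
[257.  176.1] 531 [ 0.604  -0.306   0.1186] [ 0.6038 -0.3088  0.1185] [0.081 0.087 0.017]
[368.6 336.5] 1021 
[... 623 characters left out ...]
6 -0.1279  0.0412] [ 0.4278 -0.1281  0.0433] [0.055 0.055 0.02 ]
[318.4 286.3] 290 [ 0.4215 -0.0077  0.0415] [ 0.4222 -0.0079  0.0426] [0.055 0.058 0.021]
[271.  289.6] 303 [0.4157 0.1363 0.0421] [0.416  0.1351 0.0422] [0.058 0.057 0.02 ]
top blue
[402.3 225. ] 23 [ 0.6008 -0.2709  0.046 ] [ 0.5998 -0.2708  0.0467] [0.054 0.003 0.015]
[317.  242.1] 279 [ 0.5562 -0.0075  0.0437] [ 0.5567 -0.0076  0.0442] [0.057 0.055 0.017]
top blue
[419.5 222.9] 666 [ 0.5956 -0.3085  0.1184] [ 0.5962 -0.3097  0.1187] [0.079 0.079 0.017]
[212.9 230.1] 673 [0.5925 0.2954 0.1194] [0.5926 0.2958 0.1196] [0.078 0.081 0.019]
top red
[304.8 195. ] 44 [0.674  0.023  0.1883] [0.6741 0.0225 0.1818] [0.018 0.017 0.026]
```

View pics/c1.png

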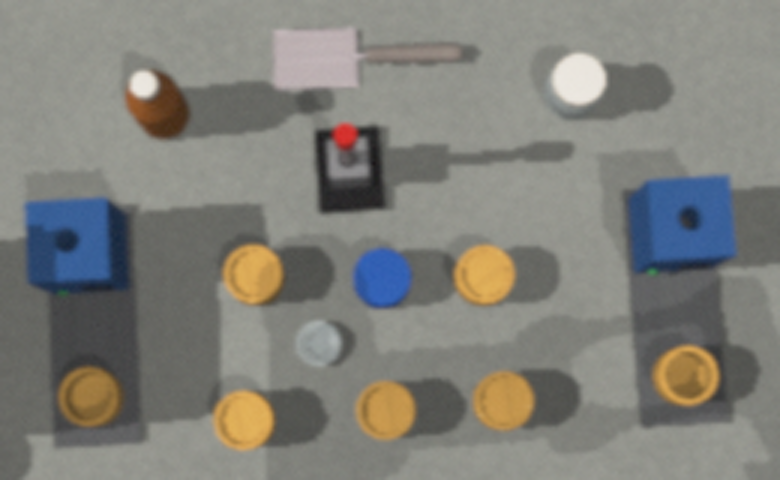

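The crop confirms the layout. The left well is at (212,230) and the right at (420,223) in full-picture pixels, and the petri dish at (297,264) is clear of the finger paths. The two cameras differ by about 5 mm in x, so I'm averaging them. First I'll square the tool and go above the rod.

>>> play_rows(
  rows=[
    [0,[0,0,0],5.8],
    [0,[0,0,0],5.8],
    [0,[0,0,0],5.8],
    [0,[0,0,0],5.9],
    [0,[25,-31,0],0],
    [0,[25,-31,0],0],
    [0,[25,-31,0],0],
    [0,[25,-31,0],0],
    [0,[25,-31,0],0],
    [0,[25,-31,0],0],
  ],
)

```text
t: 0.93
tool_pos: [0.3778, -0.3407, 0.4044]
tcp_rot: [-3.141, 0.002, 0.0]
contact_force: [0.7, 0.3, -0.7]
finger_gap: 0.996
```

>>> play_rows(
  rows=[
    [0,[25,-31,0],0],
    [0,[25,-31,0],0],
    [0,[25,-31,0],0],
    [0,[25,-31,0],0],
    [0,[25,-31,0],0],
    [0,[25,-31,0],0],
    [0,[25,-31,0],0],
    [0,[25,-31,0],0],
    [0,[0,0,0],0],
    [0,[0,0,0],0],
  ],
)

```text
t: 1.77
tool_pos: [0.5782, -0.0928, 0.4038]
tcp_rot: [-3.141, -0.005, 0.002]
contact_force: [-0.1, -1.0, -0.3]
finger_gap: 1.001
```

>>> play_rows(
  rows=[
    [0,[25,-29,0],0],
    [0,[25,-29,0],0],
    [0,[25,-29,0],0],
    [0,[24,-30,0],0],
    [0,[0,0,25],0],
    [0,[0,0,25],0],
    [0,[0,0,24],0],
    [0,[0,0,0],0],
    [0,[0,0,0],0],
  ],
)

```text
t: 2.52
tool_pos: [0.6757, 0.0209, 0.3293]
tcp_rot: [3.141, -0.004, -0.006]
contact_force: [0.4, 0.4, 0.3]
finger_gap: 1.0
```

Run:
```python
from h import *
ims=[]
for n in('scene','top'):
    p,d=look(n); print(n,[r for r in seg(n,p,d,'red',.12,.22,5)])
    u,v=proj(n,[.677,.0245,.175]).astype(int); print(u,v)
    ims.append(cv2.resize(p[max(0,v-50):v+50,u-65:u+65,::-1],(390,300),interpolation=cv2.INTER_CUBIC))
cv2.imwrite('pics/c2.png',np.hstack(ims))
```

```text
scene [(array([283.1, 256. ]), np.int32(46), array([0.685 , 0.0312, 0.1798]), array([0.6838, 0.0427, 0.189 ]), array([0.014, 0.049, 0.061]))]
284 253
top []
304 194
```

View pics/c2.png

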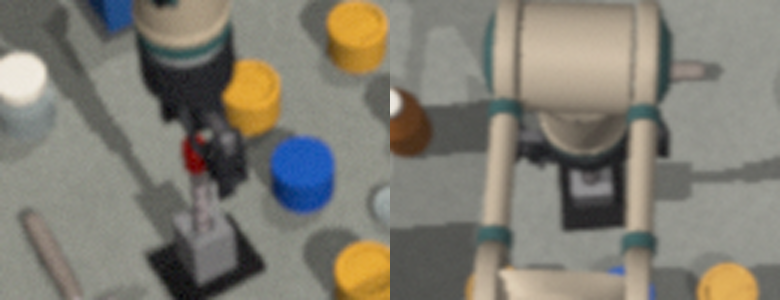

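The crops show the red head between the open fingers, with the rod still in its stand. Closing now.

>>> play_rows(
  rows=[
    [255,[0,0,0],0],
    [255,[0,0,0],0],
    [255,[0,0,0],0],
    [255,[0,0,0],0],
    [255,[0,0,0],0],
    [255,[0,0,0],0],
    [255,[0,0,0],0],
    [255,[0,0,0],0],
    [255,[0,0,0],0],
    [255,[0,0,0],0],
  ],
)

```text
t: 3.45
tool_pos: [0.6766, 0.0223, 0.3313]
tcp_rot: [3.141, -0.001, 0.002]
contact_force: [-0.4, -0.6, 5.2]
finger_gap: 0.238
```

>>> play_rows(
  rows=[
    [255,[0,0,-20],0],
    [255,[0,0,-20],0],
    [255,[0,0,-25],0],
    [255,[0,0,-25],0],
    [255,[0,0,-25],0],
    [255,[0,0,-15],0],
    [255,[0,0,0],0],
  ],
)

```text
t: 4.03
tool_pos: [0.6768, 0.0224, 0.464]
tcp_rot: [3.141, -0.001, 0.01]
contact_force: [-0.4, 0.4, -0.5]
finger_gap: 0.243
```

Run:
```python
from h import *
o=env.get_obs(); print(o['tool_pos'],o['finger_gap'],o['contact_force'])
p,d=look('scene')
u,v=proj('scene',o['tool_pos']-[0,0,.25]).astype(int); print(u,v)
print(seg('scene',p,d,'red',.12,.36,5))
g=o['tool_pos']-[0,0,.155]
print([proj('scene',g+[0,0,-k]) for k in(0,.05,.165)])
cv2.imwrite('pics/c3.png',cv2.resize(p[v-75:v+75,u-100:u+100,::-1],(800,600),interpolation=cv2.INTER_CUBIC)); print(u-100,v-75)
```

```text
[0.6768208  0.02235309 0.46402302] 0.24292041645801463 [-0.41347636  0.38768772 -0.45959255]
283 244
[(array([276.2, 220.2]), np.int32(24), array([0.69  , 0.0255, 0.3178]), array([0.689 , 0.0291, 0.3189]), array([0.007, 0.028, 0.043]))]
[array([281.01546795, 219.55583598]), array([282.40888001, 232.78520094]), array([285.31417957, 260.36876301])]
183 169
```

View pics/c3.png

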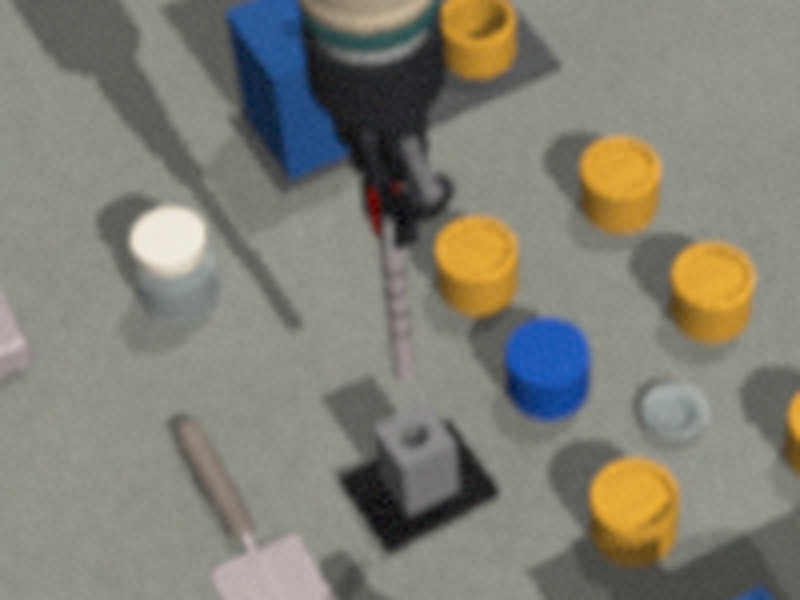

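The rod hangs plumb from the gripper, with its tip at about (283.5,263) in the full picture. The empty stand hole is at (287,277). I'll compare rod, hole and wells in each camera to get the offset.

Run:
```python
from h import *
print('tip',at_z('scene',283.5,262.8,.144),'hole',at_z('scene',286.75,277,.07))
for n in('scene','top'):
    z=np.load('last_%s.npz'%n); p,d=look(n) if n=='top' else (z['p'],z['d'])
    P=cloud(n,d); V=p.max(2).astype(int)
    for s in(.297,-.309):
        m=(abs(P[...,0]-.597)<.032)&(abs(P[...,1]-s)<.032)&(P[...,2]>-.1)
        u,v=proj(n,[.597,s,.12]).astype(int)
        w=p[v-9:v+10,u-9:u+10].astype(int).sum(2)
        t=w.min()+.45*(np.median(w)-w.min()); k=w<t
        nn,L,st,c=cv2.connectedComponentsWithStats(k.astype(np.uint8))
        for i in range(1,nn):
            if st[i,4]>8: print(n,s,st[i],c[i]+[u-9,v-9],at_z(n,*(c[i]+[u-9,v-9]),.12).round(4))
```

```text
tip [0.68429452 0.02677934 0.144     ] hole [0.67840438 0.02401787 0.07      ]
scene 0.297 [ 6  9  9  8 47] [369.68085106 337.0212766 ] [0.598  0.3029 0.12  ]
scene -0.309 [ 9  9  8 10 44] [260.61363636 179.11363636] [ 0.6005 -0.288   0.12  ]
top 0.297 [ 4  8  9  7 48] [211.3125     229.79166667] [0.5934 0.2999 0.12  ]
top -0.309 [ 7  6  6  7 34] [419.5        222.17647059] [ 0.5974 -0.3082  0.12  ]
```

>>> play_rows(
  rows=[
    [255,[-11,-39,0],0],
    [255,[-12,-39,0],0],
    [255,[-12,-39,0],0],
    [255,[-12,-40,0],0],
    [255,[-12,-40,0],0],
    [255,[-12,-40,0],0],
    [255,[-11,-40,0],0],
    [255,[0,0,0],0],
    [255,[0,0,0],0],
    [255,[0,0,0],0],
  ],
)

```text
t: 4.97
tool_pos: [0.5946, 0.2991, 0.4584]
tcp_rot: [3.139, -0.0, -0.005]
contact_force: [-0.4, -0.9, -1.2]
finger_gap: 0.242
```

Run:
```python
from h import *
o=env.get_obs(); print(o['tool_pos'],o['finger_gap'],o['contact_force'])
ims=[]
for n in('scene','top'):
    p,d=look(n)
    u,v=proj(n,o['tool_pos']-[0,0,.33]).astype(int); print(n,u-32,v-30, proj(n,o['tool_pos']-[0,0,.32]),proj(n,[*o['tool_pos'][:2],.12]))
    ims.append(cv2.resize(p[v-30:v+30,u-32:u+33,::-1],(390,360),interpolation=cv2.INTER_CUBIC))
cv2.imwrite('pics/c4.png',np.hstack(ims))
```

```text
[0.59461823 0.29907555 0.45839254] 0.24197141536879208 [-0.43179673 -0.86103065 -1.1768795 ]
scene 338 303 [370.51685269 331.45580389] [370.02784134 335.10576656]
top 178 198 [210.24232261 228.52180817] [211.6023148  229.37437668]
```

View pics/c4.png

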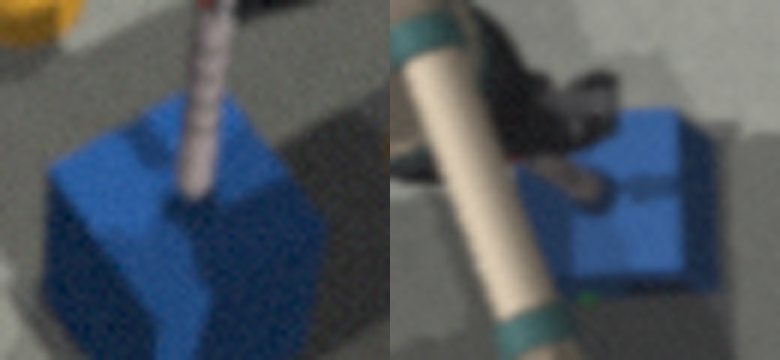

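In the scene crop the tip is directly above the dark well mouth, with the well at about (369.5,337). The top crop agrees. Lowering gently.

>>> play_rows(
  rows=[
    [255,[0,0,6],0],
    [255,[0,0,5],0],
    [255,[0,0,4],0],
    [255,[0,0,4],0],
    [255,[0,0,4],0],
    [255,[0,0,4],0],
    [255,[0,0,4],0],
    [255,[0,0,0],0],
  ],
)

```text
t: 5.73
tool_pos: [0.5946, 0.299, 0.4285]
tcp_rot: [3.141, -0.001, -0.003]
contact_force: [-0.2, -0.4, -0.4]
finger_gap: 0.236
```

>>> play_rows(
  rows=[
    [255,[0,0,10],0],
    [255,[0,0,10],0],
    [255,[0,0,10],0],
    [255,[0,0,8],0],
    [255,[0,0,3],0],
    [255,[0,0,3],0],
    [255,[0,0,2],0],
    [255,[0,0,0],0],
  ],
)

```text
t: 6.4
tool_pos: [0.5948, 0.2991, 0.3834]
tcp_rot: [3.141, -0.001, -0.0]
contact_force: [-0.4, -0.1, -1.0]
finger_gap: 0.236
```

>>> play_rows(
  rows=[
    [255,[0,0,2],0],
    [255,[0,0,2],0],
    [255,[0,0,2],0],
    [255,[0,0,0],0],
  ],
)

```text
t: 6.73
tool_pos: [0.5947, 0.299, 0.3773]
tcp_rot: [3.141, -0.001, -0.001]
contact_force: [-0.2, 0.2, -0.7]
finger_gap: 0.236
```

>>> play_rows(
  rows=[
    [255,[0,0,2],0],
    [255,[0,0,2],0],
    [255,[0,0,2],0],
    [255,[0,0,2],0],
    [255,[0,0,0],0],
  ],
)

```text
t: 7.15
tool_pos: [0.5947, 0.2991, 0.369]
tcp_rot: [3.141, -0.001, -0.002]
contact_force: [-0.2, -0.1, -1.3]
finger_gap: 0.238
```

The tip is 11 mm below the spacer level with no force, so the left well is the deep one. Going down to the floor.

>>> play_rows(
  rows=[
    [255,[0,0,8],0],
    [255,[0,0,8],0],
    [255,[0,0,6],0],
    [255,[0,0,2],0],
    [255,[0,0,1],0],
    [255,[0,0,1],0],
    [255,[0,0,0],0],
  ],
)

```text
t: 7.73
tool_pos: [0.5949, 0.2991, 0.3436]
tcp_rot: [3.142, -0.001, 0.0]
contact_force: [-0.1, 0.2, -1.0]
finger_gap: 0.236
```

>>> play_rows(
  rows=[
    [255,[0,0,1],0],
    [255,[0,0,1],0],
    [255,[0,0,1],0],
    [255,[0,0,0],0],
  ],
)

```text
t: 8.07
tool_pos: [0.5949, 0.2992, 0.3413]
tcp_rot: [-3.141, 0.001, -0.002]
contact_force: [-0.0, -0.0, 1.7]
finger_gap: 0.241
```

>>> play_rows(
  rows=[
    [255,[0,0,1],0],
    [255,[0,0,1],0],
    [255,[0,0,0],0],
  ],
)

```text
t: 8.32
tool_pos: [0.5951, 0.2992, 0.3413]
tcp_rot: [-3.141, 0.001, -0.006]
contact_force: [-1.4, 0.3, 8.7]
finger_gap: 0.243
```

>>> play_rows(
  rows=[
    [120,[0,0,0],0],
    [0,[0,0,0],0],
    [0,[0,0,0],0],
    [0,[0,0,0],0],
    [0,[0,0,0],0],
    [0,[0,0,0],0],
    [0,[0,0,0],0],
    [0,[0,0,0],0],
  ],
)

```text
t: 8.98
tool_pos: [0.5948, 0.2991, 0.3385]
tcp_rot: [3.141, -0.001, -0.0]
contact_force: [0.0, 1.2, 0.2]
finger_gap: 0.998
```

>>> play_rows(
  rows=[
    [0,[0,0,-10],0],
    [0,[0,0,-20],0],
    [0,[0,0,-25],0],
    [0,[0,0,-25],0],
    [0,[0,0,0],0],
  ],
)

```text
t: 9.4
tool_pos: [0.5956, 0.2995, 0.4256]
tcp_rot: [-3.138, 0.001, -0.017]
contact_force: [0.1, -0.4, 0.4]
finger_gap: 0.999
```

The floor was reached at a nominal tip height of 21 mm, and the rod is released. Next is cup E, nearest to the tower, estimated at (0.418, 0.137). I'll centre it with two grips 90° apart.

>>> play_rows(
  rows=[
    [0,[-29,27,0],0],
    [0,[-30,27,0],0],
    [0,[-30,27,0],0],
    [0,[-29,27,0],0],
    [0,[-30,27,0],0],
    [0,[-30,27,0],0],
    [0,[0,0,35],0],
    [0,[0,0,35],0],
    [0,[0,0,35],0],
    [0,[0,0,35],0],
  ],
)

```text
t: 10.23
tool_pos: [0.4163, 0.137, 0.2785]
tcp_rot: [-3.141, 0.002, -0.005]
contact_force: [0.6, 0.4, -0.1]
finger_gap: 1.001
```

>>> play_rows(
  rows=[
    [0,[0,0,15],0],
    [0,[0,0,0],0],
    [0,[0,0,0],0],
  ],
)

```text
t: 10.48
tool_pos: [0.4167, 0.1372, 0.2636]
tcp_rot: [3.141, -0.001, -0.002]
contact_force: [-0.3, -0.2, 0.6]
finger_gap: 0.998
```

Run:
```python
from h import *
for n in('scene','top'):
    p,d=look(n); print(n,[(r[2],r[1],r[4]) for r in seg(n,p,d,'red',.12,.22,5)])
p,d=np.load('last_scene.npz').values()
cv2.imwrite('pics/c5.png',cv2.resize(p[180:420,260:500,::-1],(600,600),interpolation=cv2.INTER_CUBIC))
```

```text
scene [(array([0.6011, 0.3025, 0.1936]), np.int32(110), array([0.022, 0.021, 0.035]))]
top [(array([0.5944, 0.2991, 0.1983]), np.int32(51), array([0.018, 0.02 , 0.017]))]
```

View pics/c5.png

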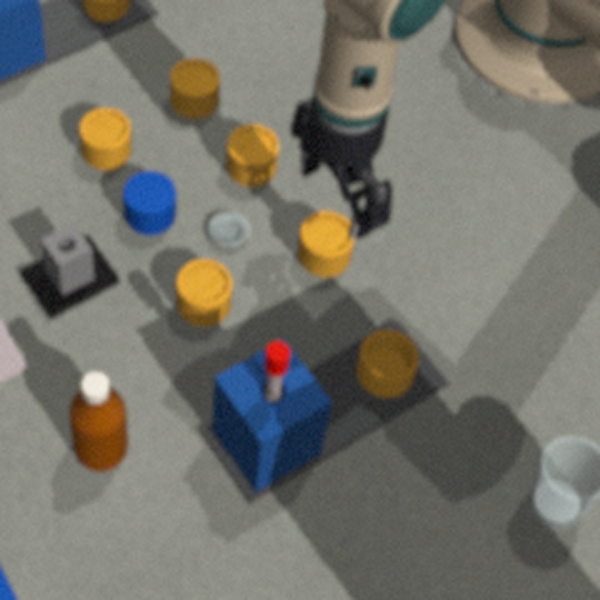

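The rod stands upright in the left well with its head top at about 0.20 m. The gripper is over cup E. I'll grip and regrip E to centre it, which also gives the camera bias at a known position.

>>> play_rows(
  rows=[
    [0,[0,0,28],0],
    [0,[0,0,28],0],
    [0,[0,0,20],0],
    [0,[0,0,7],0],
    [255,[0,0,0],0],
    [255,[0,0,0],0],
    [255,[0,0,0],0],
    [255,[0,0,0],0],
    [255,[0,0,0],0],
    [255,[0,0,0],0],
  ],
)

```text
t: 11.42
tool_pos: [0.4176, 0.1374, 0.1825]
tcp_rot: [-3.141, 0.001, -0.007]
contact_force: [-0.6, -0.1, 7.3]
finger_gap: 0.695
```

>>> play_rows(
  rows=[
    [0,[0,0,0],0],
    [0,[0,0,0],0],
    [0,[0,0,0],0],
    [0,[0,0,0],0],
    [0,[0,0,0],-7],
    [0,[0,0,0],-7],
    [0,[0,0,0],-7],
    [0,[0,0,0],-7],
    [0,[0,0,0],-7],
    [0,[0,0,0],-7],
  ],
)

```text
t: 12.25
tool_pos: [0.4166, 0.1372, 0.1806]
tcp_rot: [2.93, 1.133, -0.0]
contact_force: [0.5, -0.2, 1.2]
finger_gap: 1.001
```

>>> play_rows(
  rows=[
    [0,[0,0,0],-7],
    [0,[0,0,0],-7],
    [0,[0,0,0],-7],
    [0,[0,0,0],-7],
    [0,[0,0,0],-7],
    [0,[0,0,0],-7],
    [0,[0,0,0],-6],
    [0,[0,0,0],0],
  ],
)

```text
t: 12.92
tool_pos: [0.4166, 0.1372, 0.1806]
tcp_rot: [-2.221, -2.222, 0.0]
contact_force: [0.4, -0.2, 0.1]
finger_gap: 0.998
```

>>> play_rows(
  rows=[
    [255,[0,0,0],0],
    [255,[0,0,0],0],
    [255,[0,0,0],0],
    [255,[0,0,0],0],
    [255,[0,0,0],0],
    [255,[0,0,0],0],
  ],
)

```text
t: 13.42
tool_pos: [0.4167, 0.1372, 0.181]
tcp_rot: [2.224, 2.219, 0.0]
contact_force: [-0.5, 0.1, 5.8]
finger_gap: 0.684
```

>>> play_rows(
  rows=[
    [255,[0,0,-20],0],
    [255,[0,0,-25],0],
    [255,[0,0,-25],0],
    [255,[38,7,0],0],
    [255,[39,7,0],0],
    [255,[39,8,0],0],
    [255,[39,8,0],0],
    [255,[0,0,0],0],
    [255,[0,0,0],0],
  ],
)

```text
t: 14.17
tool_pos: [0.4469, 0.294, 0.2501]
tcp_rot: [2.219, 2.223, -0.0]
contact_force: [0.1, -0.5, -1.2]
finger_gap: 0.68
```

>>> play_rows(
  rows=[
    [255,[0,0,8],0],
    [255,[0,0,6],0],
    [255,[0,0,4],0],
    [255,[0,0,2],0],
    [255,[0,0,2],0],
    [255,[0,0,0],0],
  ],
)

```text
t: 14.67
tool_pos: [0.4467, 0.2915, 0.2282]
tcp_rot: [-2.223, -2.219, 0.002]
contact_force: [0.2, 0.1, -1.2]
finger_gap: 0.683
```

>>> play_rows(
  rows=[
    [255,[1,0,0],0],
    [255,[0,0,1],0],
    [255,[0,0,1],0],
    [255,[0,0,0],0],
  ],
)

```text
t: 15.0
tool_pos: [0.447, 0.2933, 0.2271]
tcp_rot: [2.222, 2.22, 0.001]
contact_force: [-0.2, 1.2, 1.1]
finger_gap: 0.682
```

>>> play_rows(
  rows=[
    [255,[0,0,1],0],
    [255,[0,0,0],0],
    [255,[0,0,0],0],
  ],
)

```text
t: 15.25
tool_pos: [0.4469, 0.2933, 0.2271]
tcp_rot: [2.222, 2.22, 0.002]
contact_force: [-1.5, -1.8, 7.7]
finger_gap: 0.681
```

>>> play_rows(
  rows=[
    [0,[0,0,0],0],
    [0,[0,0,0],0],
    [0,[0,0,0],0],
    [0,[0,0,0],0],
    [0,[0,0,0],0],
    [0,[0,0,-15],0],
    [0,[0,0,-30],0],
    [0,[0,0,-35],0],
    [0,[-28,20,0],0],
    [0,[-28,20,0],0],
  ],
)

```text
t: 16.08
tool_pos: [0.4872, 0.238, 0.3082]
tcp_rot: [2.216, 2.223, 0.008]
contact_force: [0.1, -0.5, -0.2]
finger_gap: 1.001
```

>>> play_rows(
  rows=[
    [0,[-28,20,0],0],
    [0,[-28,20,0],0],
    [0,[-28,20,0],0],
    [0,[-29,19,0],0],
    [0,[0,0,0],0],
    [0,[0,0,0],0],
  ],
)

```text
t: 16.58
tool_pos: [0.5665, 0.1225, 0.3052]
tcp_rot: [-2.226, -2.216, 0.001]
contact_force: [-0.2, 0.1, 0.4]
finger_gap: 0.999
```

Run:
```python
from h import *
print(env.get_obs()['tool_pos'])
ims=[]
for n in('scene','top'):
    p,d=look(n)
    for k,a,b in(('cup',.032,.055),('cup',.075,.105),('blue',.035,.055)):
        print(n,k)
        for r in seg(n,p,d,k,a,b,30): print(*r)
    u,v=proj(n,[.447,.293,.07]).astype(int); print(u-32,v-30)
    ims.append(cv2.resize(p[v-30:v+30,u-32:u+33,::-1],(390,360),interpolation=cv2.INTER_CUBIC))
cv2.imwrite('pics/c6.png',np.hstack(ims))
```

```text
[0.56652079 0.12250057 0.30522934]
scene cup
[302.  174.1] 155 [ 0.4525 -0.3135  0.0415] [ 0.4534 -0.3157  0.0427] [0.06  0.064 0.021]
[301.7 231.6] 298 [ 0.5616 -0.1121  0.0409] [ 0.5616 -0.1136  0.0416] [0.059 0.066 0.018]
[365.6 233.8] 59 [ 0.406  -0.0122  0.0425] [ 0.4111 -0.0084  0.0434] [0.03  0.053 0.015]
[341.2 293.5] 378 [0.5692 0.1251 0.0414] [0.5686 0.1245 0.0423] [0.06  0.061 0.02 ]
[413.5 329.7] 90 [0.4649 0.3096 0.043 ] [0.4538 0.3024 0.0435] [0.05  0.042 0.023]
[299.8 359.4] 84 [0.7547 0.2386 0.0432] [0.7497 0.2312 0.0435] [0.047 0.032 0.023]
scene cup
[417.  314.9] 427 [0.4518 0.2962 0.0871] [0.4499 0.2961 0.0871] [0.059 0.059 0.024]
[298.8 347.9] 241 [0.7516 0.2323 0.0923] [0.7467 0.2249 0.09  ] [0.052 0.045 0.03 ]
scene blue
[263.8 200.4] 94 [ 0.6056 -0.2717  0.0446] [ 0.6024 -0.2731  0.045 ] [0.078 0.012 0.02 ]
[315.8 254.4] 129 [ 0.5665 -0.0188  0.0439] [ 0.5635 -0.0163  0.0434] [0.054 0.041 0.016]
[367.1 361.1] 116 [0.6138 0.3245 0.0449] [0.599  0.3071 0.045 ] [0.078 0.064 0.02 ]
384 286
top cup
[351.3 241.2] 281 [ 0.5562 -0.1129  0.0412] [ 0.5567 -0.1121  0.0418] [0.057 0.056 0.019]
[419.4 274.7] 137 [ 0.4472 -0.3157  0.0428] [ 0.448  -0.3161  0.042 ] [0.058 0.06  0.018]
[357.8 283.1] 296 [ 0.4276 -0.1277  0.0417] [ 0.4278 -0.1271  0.0417] [0.055 0.057 0.019]
[318.2 286.2] 292 [ 0.4217 -0.0072  0.0415] [ 0.4223 -0.0067  0.0417] [0.055 0.055 0.019]
top cup
[242.2 185.4] 110 [0.7289 0.2121 0.0929] [0.7375 0.2152 0.0899] [0.045 0.048 0.03 ]
[216.2 280.8] 335 [0.4458 0.2933 0.0875] [0.4465 0.2939 0.0873] [0.056 0.059 0.023]
top blue
[317.  242.1] 281 [ 0.5561 -0.0075  0.0442] [ 0.5565 -0.0076  0.0443] [0.056 0.056 0.017]
185 250
```

View pics/c6.png

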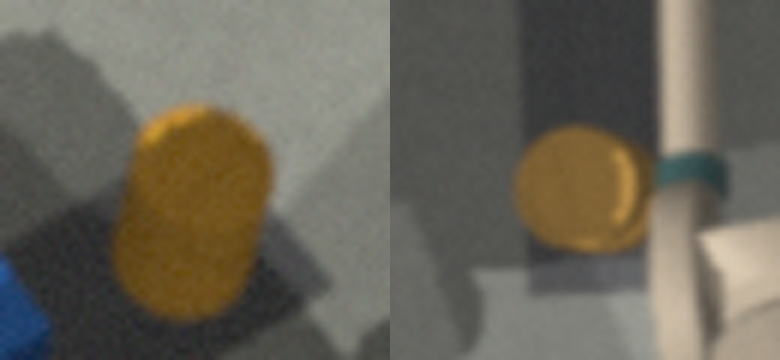

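Both crops show the cup seated on the drip cup, roughly rim on rim. I'll fit the silhouettes of both cylinders to measure the offset.

```bash
cat >> h.py <<'E'
from scipy.optimize import minimize
def sil(name,P,cyls,S=4,pad=8,box=None):
    """fit xy of stacked cylinders [(z0,z1)] near P by silhouette; orange mask"""
    p=P; th=np.linspace(0,2*np.pi,48)
    hsv=cv2.cvtColor(p,cv2.COLOR_RGB2HSV).astype(int)
    u0,v0,u1,v1=box
    M=((hsv[...,0]>9)&(hsv[...,0]<30)&(hsv[...,1]>120))[v0:v1,u0:u1].astype(float)
    K,R,t=cam(name)
    def model(q):
        im=np.zeros(((v1-v0)*S,(u1-u0)*S),np.uint8)
        for i,(a,b) in enumerate(cyls):
            x,y=q[2*i:2*i+2]
            X=np.array([[x+.03*np.cos(k),y+.03*np.sin(k),z] for z in(a,b) for k in th])
            w=(X@R.T+t)@K.T; w=w[:,:2]/w[:,2:]
            h=cv2.convexHull(((w-[u0,v0]+.5)*S-.5).astype(np.float32))
            cv2.fillConvexPoly(im,(h*16).round().astype(np.int32),1,shift=4)
        return cv2.resize(im.astype(float),None,fx=1/S,fy=1/S,interpolation=cv2.INTER_AREA)
    f=lambda q: ((model(q)-M)**2).sum()
    return f,M
def fit(name,p,cyls,q0,box):
    f,M=sil(name,p,cyls,box=box)
    q0=np.array(q0,float)
    s=np.vstack([q0]+[q0+.005*np.eye(len(q0))[i]*(1 if i%2 else -1) for i in range(len(q0))])
    r=minimize(f,q0,method='Nelder-Mead',options=dict(initial_simplex=s,xatol=1e-5,fatol=.01,maxiter=800))
    return r.x.round(4),round(r.fun,1),M.sum()
E
python3 - <<'E'
from h import *
for n,b in(('scene',(395,290,440,345)),('top',(200,262,234,300))):
    p=np.load('last_%s.npz'%n)['p']
    print(n,fit(n,p,[(.006,.046),(.046,.091)],[.447,.293,.447,.293],b))
# drip alone from start picture
for n,b in(('scene',(395,305,440,345)),('top',(200,262,234,300))):
    p=cv2.imread('pics/%s0.png'%n)[:,:,::-1].copy()
    print(n,fit(n,p,[(.006,.046)],[.447,.293],b))
E
```

```text
scene (array([0.447 , 0.2921, 0.4525, 0.2966]), np.float64(23.1), np.float64(715.0))
top (array([0.4455, 0.3018, 0.4448, 0.2936]), np.float64(20.4), np.float64(367.0))
scene (array([0.4479, 0.2933]), np.float64(24.2), np.float64(528.0))
top (array([0.4448, 0.2943]), np.float64(25.6), np.float64(322.0))
```

The estimates agree to within about 2 mm, so the first cup is well seated. I'll aim the next cups at (0.446, 0.292). Now cup A, with the same two-grip centring.

>>> play_rows(
  rows=[
    [0,[0,0,35],0],
    [0,[0,0,35],0],
    [0,[0,0,30],0],
    [0,[0,0,18],0],
    [0,[0,0,7],0],
    [255,[0,0,0],0],
    [255,[0,0,0],0],
    [255,[0,0,0],0],
    [255,[0,0,0],0],
    [255,[0,0,0],0],
  ],
)

```text
t: 17.52
tool_pos: [0.5662, 0.1244, 0.1822]
tcp_rot: [2.221, 2.219, 0.004]
contact_force: [0.0, 0.3, 2.3]
finger_gap: 0.682
```

>>> play_rows(
  rows=[
    [0,[0,0,0],0],
    [0,[0,0,0],0],
    [0,[0,0,0],0],
    [0,[0,0,0],0],
    [0,[0,0,0],7],
    [0,[0,0,0],7],
    [0,[0,0,0],7],
    [0,[0,0,0],7],
    [0,[0,0,0],7],
    [0,[0,0,0],7],
  ],
)

```text
t: 18.35
tool_pos: [0.5656, 0.124, 0.1806]
tcp_rot: [2.874, 1.268, -0.0]
contact_force: [-0.0, -0.5, 0.8]
finger_gap: 1.0
```

>>> play_rows(
  rows=[
    [0,[0,0,0],7],
    [0,[0,0,0],7],
    [0,[0,0,0],7],
    [0,[0,0,0],7],
    [0,[0,0,0],7],
    [0,[0,0,0],7],
    [0,[0,0,0],6],
    [0,[0,0,0],0],
  ],
)

```text
t: 19.02
tool_pos: [0.5656, 0.124, 0.1806]
tcp_rot: [3.141, -0.004, -0.0]
contact_force: [0.2, -0.2, -0.1]
finger_gap: 1.0
```

>>> play_rows(
  rows=[
    [255,[0,0,0],0],
    [255,[0,0,0],0],
    [255,[0,0,0],0],
    [255,[0,0,0],0],
    [255,[0,0,0],0],
    [255,[0,0,0],0],
  ],
)

```text
t: 19.52
tool_pos: [0.5658, 0.124, 0.1812]
tcp_rot: [3.141, 0.0, 0.001]
contact_force: [-0.6, -0.5, 5.1]
finger_gap: 0.691
```

>>> play_rows(
  rows=[
    [255,[0,0,-20],0],
    [255,[0,0,-30],0],
    [255,[0,0,-35],0],
    [255,[0,0,-30],0],
    [255,[0,0,0],0],
  ],
)

```text
t: 19.93
tool_pos: [0.5676, 0.1245, 0.3015]
tcp_rot: [-3.14, 0.001, -0.018]
contact_force: [1.5, 0.5, -0.7]
finger_gap: 0.695
```

>>> play_rows(
  rows=[
    [255,[-20,-28,0],0],
    [255,[-20,-28,0],0],
    [255,[-20,-28,0],0],
    [255,[-20,-28,0],0],
    [255,[-20,-28,0],0],
    [255,[-20,-28,0],0],
    [255,[0,0,0],0],
    [255,[0,0,0],0],
    [255,[0,0,0],0],
    [255,[0,0,0],0],
  ],
)

```text
t: 20.77
tool_pos: [0.4463, 0.2915, 0.2951]
tcp_rot: [3.141, -0.002, -0.001]
contact_force: [0.3, -0.1, -1.6]
finger_gap: 0.691
```

>>> play_rows(
  rows=[
    [255,[0,0,8],0],
    [255,[0,0,6],0],
    [255,[0,0,4],0],
    [255,[0,0,2],0],
    [255,[0,0,0],0],
    [255,[0,0,0],0],
  ],
)

```text
t: 21.27
tool_pos: [0.4459, 0.292, 0.2754]
tcp_rot: [3.141, -0.002, -0.0]
contact_force: [-0.3, 0.3, -1.8]
finger_gap: 0.693
```

>>> play_rows(
  rows=[
    [255,[0,0,1.5],0],
    [255,[0,0,1],0],
    [255,[0,0,1],0],
    [255,[0,0,0],0],
    [255,[0,0,0],0],
  ],
)

```text
t: 21.68
tool_pos: [0.4458, 0.2923, 0.2723]
tcp_rot: [-3.142, 0.001, -0.0]
contact_force: [-0.4, -0.8, -1.6]
finger_gap: 0.693
```

>>> play_rows(
  rows=[
    [255,[0,0,1],0],
    [255,[0,0,0],0],
    [255,[0,0,0],0],
  ],
)

```text
t: 21.93
tool_pos: [0.4458, 0.2923, 0.2722]
tcp_rot: [-3.141, 0.001, -0.001]
contact_force: [-1.7, -0.4, 5.1]
finger_gap: 0.688
```

>>> play_rows(
  rows=[
    [0,[0,0,0],0],
    [0,[0,0,0],0],
    [0,[0,0,0],0],
    [0,[0,0,0],0],
    [0,[0,0,0],0],
    [0,[0,0,-15],0],
    [0,[0,0,-25],0],
    [0,[0,0,-25],0],
    [0,[-3,37,0],0],
    [0,[-3,37,0],0],
  ],
)

```text
t: 22.77
tool_pos: [0.4405, 0.2188, 0.3378]
tcp_rot: [-3.14, -0.004, -0.007]
contact_force: [0.9, -2.4, -0.2]
finger_gap: 1.002
```

>>> play_rows(
  rows=[
    [0,[-3,37,0],0],
    [0,[-3,38,0],0],
    [0,[-3,38,0],0],
    [0,[-3,38,0],0],
    [0,[-3,38,0],0],
    [0,[-2,37,0],0],
    [0,[0,0,30],0],
    [0,[0,0,30],0],
    [0,[0,0,0],0],
    [0,[0,0,0],0],
  ],
)

```text
t: 23.6
tool_pos: [0.4219, -0.0078, 0.2754]
tcp_rot: [-3.141, 0.002, 0.006]
contact_force: [0.8, -0.0, -0.0]
finger_gap: 0.999
```

Run:
```python
from h import *
print(env.get_obs()['tool_pos'])
for n,b in(('scene',(395,275,445,345)),('top',(196,262,234,300))):
    p,d=look(n); 
    print(n,[(r[2],r[1]) for r in seg(n,p,d,'cup',.12,.15,30)],fit(n,p,[(.006,.046),(.046,.091),(.091,.136)],[.447,.293]*3,b))
    print([(r[2],r[1]) for r in seg(n,p,d,'cup',.032,.055,30)],[(r[2],r[1]) for r in seg(n,p,d,'blue',.035,.055,100)])
```

```text
[ 0.42189925 -0.00784224  0.27542156]
scene [(array([0.451 , 0.2946, 0.1319]), np.int32(465))] (array([0.4472, 0.2924, 0.445 , 0.2901, 0.4506, 0.2942]), np.float64(23.1), np.float64(982.0))
[(array([ 0.4543, -0.3127,  0.0412]), np.int32(150)), (array([ 0.4332, -0.1257,  0.0412]), np.int32(279)), (array([ 0.5618, -0.1121,  0.0411]), np.int32(302)), (array([ 0.4271, -0.0057,  0.0413]), np.int32(308)), (array([0.464 , 0.3099, 0.0426]), np.int32(83)), (array([0.7545, 0.2391, 0.0436]), np.int32(84))] [(array([ 0.6097, -0.2782,  0.0453]), np.int32(128)), (array([ 6.075e-01, -3.000e-04,  4.410e-02]), np.int32(320)), (array([0.6146, 0.3267, 0.0453]), np.int32(119))]
top [(array([0.4457, 0.292 , 0.1322]), np.int32(361))] (array([0.4444, 0.2974, 0.4444, 0.2945, 0.4456, 0.2924]), np.float64(9.3), np.float64(482.0))
[(array([ 0.5565, -0.1132,  0.0413]), np.int32(292)), (array([ 0.4472, -0.3141,  0.043 ]), np.int32(126)), (array([0.4351, 0.2709, 0.0462]), np.int32(35)), (array([ 0.4276, -0.1283,  0.0415]), np.int32(280))] [(array([ 0.6008, -0.0036,  0.0445]), np.int32(281))]
```

The tower stands with two cups. The cap has been knocked to about (0.602, -0.004), which I'll deal with at the end. Now cup D.

>>> play_rows(
  rows=[
    [0,[0,0,35],0],
    [0,[0,0,33],0],
    [0,[0,0,20],0],
    [0,[0,0,7],0],
    [255,[0,0,0],0],
    [255,[0,0,0],0],
    [255,[0,0,0],0],
    [255,[0,0,0],0],
    [255,[0,0,0],0],
  ],
)

```text
t: 24.45
tool_pos: [0.4237, -0.0078, 0.183]
tcp_rot: [3.141, -0.001, 0.007]
contact_force: [-0.2, 1.8, 8.1]
finger_gap: 0.683
```

>>> play_rows(
  rows=[
    [0,[0,0,0],0],
    [0,[0,0,0],0],
    [0,[0,0,0],0],
    [0,[0,0,0],0],
    [0,[0,0,0],-7],
    [0,[0,0,0],-7],
    [0,[0,0,0],-7],
    [0,[0,0,0],-7],
    [0,[0,0,0],-7],
    [0,[0,0,0],-7],
  ],
)

```text
t: 25.28
tool_pos: [0.4225, -0.0078, 0.1811]
tcp_rot: [-2.93, -1.133, 0.001]
contact_force: [0.1, 0.1, 0.5]
finger_gap: 1.0
```

>>> play_rows(
  rows=[
    [0,[0,0,0],-7],
    [0,[0,0,0],-7],
    [0,[0,0,0],-7],
    [0,[0,0,0],-7],
    [0,[0,0,0],-7],
    [0,[0,0,0],-7],
    [0,[0,0,0],-6],
    [0,[0,0,0],0],
  ],
)

```text
t: 25.95
tool_pos: [0.4225, -0.0078, 0.1811]
tcp_rot: [-2.22, -2.222, 0.0]
contact_force: [0.5, -0.3, -0.4]
finger_gap: 0.998
```

>>> play_rows(
  rows=[
    [255,[0,0,0],0],
    [255,[0,0,0],0],
    [255,[0,0,0],0],
    [255,[0,0,0],0],
    [255,[0,0,0],0],
    [255,[0,0,0],0],
  ],
)

```text
t: 26.45
tool_pos: [0.4226, -0.0078, 0.1817]
tcp_rot: [2.224, 2.218, 0.0]
contact_force: [-1.2, 0.2, 5.9]
finger_gap: 0.693
```

>>> play_rows(
  rows=[
    [255,[0,0,-20],0],
    [255,[0,0,-35],0],
    [255,[0,0,-38],0],
    [255,[0,0,-38],0],
    [255,[0,0,-29],0],
    [255,[0,0,0],0],
    [255,[0,0,0],0],
  ],
)

```text
t: 27.03
tool_pos: [0.4227, -0.0078, 0.3425]
tcp_rot: [2.221, 2.217, 0.003]
contact_force: [0.5, -0.2, -1.2]
finger_gap: 0.689
```

>>> play_rows(
  rows=[
    [255,[37,3,0],0],
    [255,[38,3,0],0],
    [255,[38,3,0],0],
    [255,[38,3,0],0],
    [255,[38,3,0],0],
    [255,[37,3,0],0],
    [255,[37,3,0],0],
    [255,[37,2,0],0],
    [255,[0,0,0],0],
    [255,[0,0,0],0],
  ],
)

```text
t: 27.87
tool_pos: [0.445, 0.2936, 0.3383]
tcp_rot: [-2.218, -2.223, 0.008]
contact_force: [-0.4, -0.7, -0.9]
finger_gap: 0.691
```

>>> play_rows(
  rows=[
    [255,[0,0,8],0],
    [255,[0,0,8],0],
    [255,[0,0,3],0],
    [255,[0,0,2],0],
    [255,[0,0,0],0],
    [255,[0,0,0],0],
  ],
)

```text
t: 28.37
tool_pos: [0.4459, 0.2916, 0.3202]
tcp_rot: [2.224, 2.219, -0.0]
contact_force: [-0.0, 1.1, -0.5]
finger_gap: 0.69
```

Contact is expected near 0.317–0.318.

>>> play_rows(
  rows=[
    [255,[0.7,0,1],0],
    [255,[0,0,1],0],
    [255,[0,0,0.5],0],
    [255,[0,0,0],0],
    [255,[0,0,0],0],
  ],
)

```text
t: 28.78
tool_pos: [0.4458, 0.293, 0.3178]
tcp_rot: [2.222, 2.22, 0.0]
contact_force: [0.1, -0.2, -0.1]
finger_gap: 0.693
```

>>> play_rows(
  rows=[
    [255,[0,0,0.8],0],
    [255,[0,0,0],0],
    [255,[0,0,0],0],
  ],
)

```text
t: 29.03
tool_pos: [0.4457, 0.293, 0.3177]
tcp_rot: [2.222, 2.22, 0.001]
contact_force: [-1.7, -0.4, 6.1]
finger_gap: 0.697
```

>>> play_rows(
  rows=[
    [0,[0,0,0],0],
    [0,[0,0,0],0],
    [0,[0,0,0],0],
    [0,[0,0,0],0],
    [0,[0,0,0],0],
    [0,[0,0,-15],0],
    [0,[0,0,-25],0],
    [0,[0,0,-25],0],
    [0,[-38,-2,0],0],
    [0,[-38,-2,0],0],
  ],
)

```text
t: 29.87
tool_pos: [0.4423, 0.2175, 0.3834]
tcp_rot: [2.217, 2.223, 0.006]
contact_force: [0.7, -1.4, -0.2]
finger_gap: 1.0
```

>>> play_rows(
  rows=[
    [0,[-38,-2,0],0],
    [0,[-38,-2,0],0],
    [0,[-38,-2,0],0],
    [0,[-38,-2,0],0],
    [0,[-38,-1,0],0],
    [0,[-38,-1,0],0],
    [0,[-39,-1,0],0],
    [0,[-39,-1,0],0],
    [0,[-39,-1,0],0],
    [0,[0,0,0],0],
  ],
)

```text
t: 30.7
tool_pos: [0.4287, -0.1342, 0.3821]
tcp_rot: [2.226, 2.21, -0.005]
contact_force: [-0.3, -0.1, 0.8]
finger_gap: 1.001
```

>>> play_rows(
  rows=[
    [0,[0,0,35],0],
    [0,[0,0,35],0],
    [0,[0,0,30],0],
    [0,[0,0,0],0],
    [0,[0,0,0],0],
  ],
)

```text
t: 31.12
tool_pos: [0.428, -0.1276, 0.2811]
tcp_rot: [-2.22, -2.218, 0.002]
contact_force: [0.3, -0.4, 0.5]
finger_gap: 0.997
```

Run:
```python
from h import *
print(env.get_obs()['tool_pos'])
for n,b in(('scene',(395,255,450,345)),('top',(190,262,234,300))):
    p,d=look(n)
    print(n,[(r[2],r[1]) for r in seg(n,p,d,'cup',.165,.195,30)],fit(n,p,[(.006,.136),(.136,.181)],[.447,.293]*2,b))
    print([(r[2],r[1]) for r in seg(n,p,d,'cup',.032,.055,100)],[(r[2],r[1]) for r in seg(n,p,d,'blue',.035,.055,100)])
```

```text
[ 0.42804141 -0.12762786  0.28110557]
scene [(array([0.4499, 0.2959, 0.177 ]), np.int32(492))] (array([0.447 , 0.2921, 0.4494, 0.2952]), np.float64(37.4), np.float64(1235.0))
[(array([ 0.4532, -0.3127,  0.041 ]), np.int32(153)), (array([ 0.4334, -0.1264,  0.0413]), np.int32(282)), (array([ 0.5619, -0.1119,  0.0412]), np.int32(301))] [(array([ 0.6104, -0.2788,  0.0451]), np.int32(136)), (array([ 0.6073, -0.0009,  0.0439]), np.int32(315)), (array([0.6148, 0.3198, 0.0453]), np.int32(128))]
top [(array([0.4443, 0.2926, 0.1775]), np.int32(387))] (array([0.4452, 0.2977, 0.4446, 0.293 ]), np.float64(14.2), np.float64(552.0))
[(array([ 0.5565, -0.1133,  0.0415]), np.int32(296)), (array([ 0.4473, -0.3144,  0.0435]), np.int32(125))] [(array([ 0.6005, -0.0038,  0.0442]), np.int32(278))]
```

The third cup is in line. Now cup C.

>>> play_rows(
  rows=[
    [0,[0,0,35],0],
    [0,[0,0,35],0],
    [0,[0,0,23],0],
    [0,[0,0,7],0],
    [255,[0,0,0],0],
    [255,[0,0,0],0],
    [255,[0,0,0],0],
    [255,[0,0,0],0],
    [255,[0,0,0],0],
  ],
)

```text
t: 31.97
tool_pos: [0.4295, -0.1285, 0.1841]
tcp_rot: [2.219, 2.217, 0.003]
contact_force: [-0.1, 1.3, 8.0]
finger_gap: 0.687
```

>>> play_rows(
  rows=[
    [0,[0,0,0],0],
    [0,[0,0,0],0],
    [0,[0,0,0],0],
    [0,[0,0,0],0],
    [0,[0,0,0],7],
    [0,[0,0,0],7],
    [0,[0,0,0],7],
    [0,[0,0,0],7],
    [0,[0,0,0],7],
    [0,[0,0,0],7],
  ],
)

```text
t: 32.8
tool_pos: [0.4284, -0.1281, 0.1818]
tcp_rot: [-2.874, -1.268, 0.0]
contact_force: [0.8, -0.2, -0.7]
finger_gap: 1.0
```

>>> play_rows(
  rows=[
    [0,[0,0,0],7],
    [0,[0,0,0],7],
    [0,[0,0,0],7],
    [0,[0,0,0],7],
    [0,[0,0,0],7],
    [0,[0,0,0],7],
    [0,[0,0,0],6],
    [0,[0,0,0],0],
  ],
)

```text
t: 33.47
tool_pos: [0.4284, -0.1281, 0.1818]
tcp_rot: [-3.142, 0.004, 0.0]
contact_force: [-0.7, -0.0, -0.7]
finger_gap: 0.997
```

>>> play_rows(
  rows=[
    [255,[0,0,0],0],
    [255,[0,0,0],0],
    [255,[0,0,0],0],
    [255,[0,0,0],0],
    [255,[0,0,0],0],
    [255,[0,0,0],0],
  ],
)

```text
t: 33.97
tool_pos: [0.4284, -0.1281, 0.1823]
tcp_rot: [3.141, 0.001, 0.0]
contact_force: [-0.4, -0.5, 6.1]
finger_gap: 0.684
```

>>> play_rows(
  rows=[
    [255,[0,0,-20],0],
    [255,[0,0,-35],0],
    [255,[0,0,-40],0],
    [255,[0,0,-40],0],
    [255,[0,0,-40],0],
    [255,[0,0,-30],0],
    [255,[0,0,0],0],
    [255,[0,0,0],0],
  ],
)

```text
t: 34.63
tool_pos: [0.4285, -0.1281, 0.3883]
tcp_rot: [3.14, 0.0, 0.006]
contact_force: [0.6, 0.5, -2.4]
finger_gap: 0.688
```

>>> play_rows(
  rows=[
    [255,[2,-38,0],0],
    [255,[2,-38,0],0],
    [255,[2,-38,0],0],
    [255,[2,-38,0],0],
    [255,[2,-38,0],0],
    [255,[2,-38,0],0],
    [255,[1,-38,0],0],
    [255,[1,-38,0],0],
    [255,[1,-39,0],0],
    [255,[1,-39,0],0],
  ],
)

```text
t: 35.47
tool_pos: [0.4437, 0.2556, 0.3842]
tcp_rot: [3.139, 0.0, -0.007]
contact_force: [0.4, -0.3, -1.5]
finger_gap: 0.69
```

>>> play_rows(
  rows=[
    [255,[1,-38,0],0],
    [255,[0,0,0],0],
    [255,[0,0,0],0],
    [255,[0,0,0],0],
    [255,[0,0,8],0],
    [255,[0,0,8],0],
    [255,[0,0,3],0],
    [255,[0,0,3],0],
    [255,[0,0,0],0],
    [255,[0,0,0],0],
  ],
)

```text
t: 36.3
tool_pos: [0.4459, 0.2915, 0.3648]
tcp_rot: [3.141, -0.003, -0.0]
contact_force: [-0.6, 1.0, -2.1]
finger_gap: 0.689
```

>>> play_rows(
  rows=[
    [255,[0,-0.8,1],0],
    [255,[0,0,0.7],0],
    [255,[0,0,0],0],
    [255,[0,0,0],0],
  ],
)

```text
t: 36.63
tool_pos: [0.4458, 0.2928, 0.3634]
tcp_rot: [-3.141, 0.001, -0.001]
contact_force: [-0.1, 0.0, -1.3]
finger_gap: 0.682
```

>>> play_rows(
  rows=[
    [255,[0,0,0.8],0],
    [255,[0,0,0],0],
    [255,[0,0,0],0],
  ],
)

```text
t: 36.88
tool_pos: [0.4458, 0.2928, 0.3633]
tcp_rot: [-3.141, 0.001, -0.002]
contact_force: [-0.9, -0.7, 5.4]
finger_gap: 0.684
```

>>> play_rows(
  rows=[
    [0,[0,0,0],0],
    [0,[0,0,0],0],
    [0,[0,0,0],0],
    [0,[0,0,0],0],
    [0,[0,0,0],0],
    [0,[0,0,-15],0],
    [0,[0,0,-25],0],
    [0,[0,0,-25],0],
    [0,[10,37,0],0],
    [0,[10,37,0],0],
  ],
)

```text
t: 37.72
tool_pos: [0.4659, 0.2194, 0.4291]
tcp_rot: [-3.14, -0.006, -0.006]
contact_force: [0.5, -0.6, -0.5]
finger_gap: 1.001
```

>>> play_rows(
  rows=[
    [0,[10,37,0],0],
    [0,[10,37,0],0],
    [0,[10,37,0],0],
    [0,[10,37,0],0],
    [0,[10,37,0],0],
    [0,[10,37,0],0],
    [0,[10,37,0],0],
    [0,[11,37,0],0],
    [0,[11,36,0],0],
    [0,[0,0,0],0],
  ],
)

```text
t: 38.55
tool_pos: [0.5593, -0.1196, 0.4267]
tcp_rot: [3.137, -0.01, 0.002]
contact_force: [-0.9, 0.2, 0.3]
finger_gap: 0.999
```

>>> play_rows(
  rows=[
    [0,[0,0,40],0],
    [0,[0,0,40],0],
    [0,[0,0,40],0],
    [0,[0,0,25],0],
    [0,[0,0,0],0],
    [0,[0,0,0],0],
  ],
)

```text
t: 39.05
tool_pos: [0.5572, -0.113, 0.2814]
tcp_rot: [-3.141, 0.001, 0.005]
contact_force: [1.3, 1.1, 0.5]
finger_gap: 1.004
```

Run:
```python
from h import *
print(env.get_obs()['tool_pos'])
for n,b in(('scene',(395,235,455,345)),('top',(185,262,234,300))):
    p,d=look(n)
    print(n,[(r[2],r[1]) for r in seg(n,p,d,'cup',.21,.24,30)],fit(n,p,[(.006,.181),(.181,.226)],[.447,.293]*2,b))
    print([(r[2],r[1]) for r in seg(n,p,d,'cup',.032,.055,100)],[(r[2],r[1]) for r in seg(n,p,d,'blue',.035,.055,100)])
```

```text
[ 0.55718417 -0.11302748  0.28144802]
scene [(array([0.452 , 0.2959, 0.2222]), np.int32(517))] (array([0.447 , 0.2921, 0.4513, 0.2955]), np.float64(47.6), np.float64(1497.0))
[(array([ 0.5624, -0.1112,  0.0414]), np.int32(289))] [(array([ 0.608 , -0.2736,  0.0452]), np.int32(110)), (array([ 6.072e-01, -4.000e-04,  4.400e-02]), np.int32(316)), (array([0.614 , 0.3207, 0.045 ]), np.int32(135))]
top [(array([0.4464, 0.2924, 0.2224]), np.int32(411))] (array([0.4454, 0.2979, 0.4464, 0.2934]), np.float64(18.7), np.float64(651.0))
[(array([ 0.4469, -0.3155,  0.044 ]), np.int32(136))] [(array([ 0.6007, -0.0036,  0.0439]), np.int32(279))]
```

The tower is still straight with four cups. Now the last cup, B.

>>> play_rows(
  rows=[
    [0,[0,0,35],0],
    [0,[0,0,35],0],
    [0,[0,0,23],0],
    [0,[0,0,7],0],
    [255,[0,0,0],0],
    [255,[0,0,0],0],
    [255,[0,0,0],0],
    [255,[0,0,0],0],
    [255,[0,0,0],0],
  ],
)

```text
t: 39.9
tool_pos: [0.5588, -0.1138, 0.1852]
tcp_rot: [3.14, -0.001, 0.009]
contact_force: [0.5, -0.4, 5.8]
finger_gap: 0.691
```

>>> play_rows(
  rows=[
    [0,[0,0,0],0],
    [0,[0,0,0],0],
    [0,[0,0,0],0],
    [0,[0,0,0],0],
    [0,[0,0,0],-7],
    [0,[0,0,0],-7],
    [0,[0,0,0],-7],
    [0,[0,0,0],-7],
    [0,[0,0,0],-7],
    [0,[0,0,0],-7],
  ],
)

```text
t: 40.73
tool_pos: [0.5574, -0.1134, 0.1822]
tcp_rot: [-2.93, -1.133, 0.001]
contact_force: [-0.2, 0.4, 0.9]
finger_gap: 0.998
```

>>> play_rows(
  rows=[
    [0,[0,0,0],-7],
    [0,[0,0,0],-7],
    [0,[0,0,0],-7],
    [0,[0,0,0],-7],
    [0,[0,0,0],-7],
    [0,[0,0,0],-7],
    [0,[0,0,0],-6],
    [0,[0,0,0],0],
  ],
)

```text
t: 41.4
tool_pos: [0.5573, -0.1134, 0.1822]
tcp_rot: [-2.22, -2.222, 0.0]
contact_force: [1.1, 0.7, -1.0]
finger_gap: 1.001
```

>>> play_rows(
  rows=[
    [255,[0,0,0],0],
    [255,[0,0,0],0],
    [255,[0,0,0],0],
    [255,[0,0,0],0],
    [255,[0,0,0],0],
    [255,[0,0,0],0],
  ],
)

```text
t: 41.9
tool_pos: [0.5577, -0.1135, 0.1828]
tcp_rot: [2.223, 2.219, 0.001]
contact_force: [0.3, -0.3, 4.9]
finger_gap: 0.68
```

>>> play_rows(
  rows=[
    [255,[0,0,-20],0],
    [255,[0,0,-35],0],
    [255,[0,0,-40],0],
    [255,[0,0,-40],0],
    [255,[0,0,-40],0],
    [255,[0,0,-40],0],
    [255,[0,0,-38],0],
    [255,[0,0,0],0],
    [255,[0,0,0],0],
  ],
)

```text
t: 42.65
tool_pos: [0.5575, -0.1134, 0.4373]
tcp_rot: [2.22, 2.217, 0.003]
contact_force: [0.5, -0.3, -3.1]
finger_gap: 0.679
```

>>> play_rows(
  rows=[
    [255,[37,-10,0],0],
    [255,[37,-10,0],0],
    [255,[37,-10,0],0],
    [255,[37,-10,0],0],
    [255,[37,-10,0],0],
    [255,[37,-10,0],0],
    [255,[37,-10,0],0],
    [255,[37,-10,0],0],
    [255,[37,-10,0],0],
    [255,[37,-11,0],0],
  ],
)

```text
t: 43.48
tool_pos: [0.4554, 0.2581, 0.4324]
tcp_rot: [-2.221, -2.219, 0.008]
contact_force: [1.3, -0.9, -1.8]
finger_gap: 0.684
```

>>> play_rows(
  rows=[
    [255,[36,-11,0],0],
    [255,[0,0,0],0],
    [255,[0,0,0],0],
    [255,[0,0,0],0],
    [255,[0,0,8],0],
    [255,[0,0,8],0],
    [255,[0,0,5],0],
    [255,[0,0,3],0],
    [255,[0,0,0],0],
    [255,[0,0,0],0],
  ],
)

```text
t: 44.32
tool_pos: [0.446, 0.2923, 0.4111]
tcp_rot: [-2.223, -2.219, 0.001]
contact_force: [0.3, 0.0, -0.5]
finger_gap: 0.683
```

Contact is expected at about 0.4085.

>>> play_rows(
  rows=[
    [255,[0,0,1],0],
    [255,[0,0,0.8],0],
    [255,[0,0,0.5],0],
    [255,[0,0,0],0],
    [255,[0,0,0],0],
  ],
)

```text
t: 44.73
tool_pos: [0.4457, 0.2928, 0.4092]
tcp_rot: [2.222, 2.22, 0.0]
contact_force: [0.7, -0.3, -2.2]
finger_gap: 0.681
```

>>> play_rows(
  rows=[
    [255,[0,0,0.6],0],
    [255,[0,0,0],0],
    [255,[0,0,0],0],
  ],
)

```text
t: 44.98
tool_pos: [0.4458, 0.2928, 0.4088]
tcp_rot: [2.222, 2.22, 0.001]
contact_force: [-0.2, 0.9, 0.5]
finger_gap: 0.68
```

>>> play_rows(
  rows=[
    [255,[0,0,0.7],0],
    [255,[0,0,0],0],
    [0,[0,0,0],0],
    [0,[0,0,0],0],
    [0,[0,0,0],0],
    [0,[0,0,0],0],
    [0,[0,0,0],0],
    [0,[0,0,-15],0],
    [0,[0,0,-25],0],
    [0,[0,0,-30],0],
  ],
)

```text
t: 45.82
tool_pos: [0.4455, 0.2925, 0.4767]
tcp_rot: [-2.221, -2.219, 0.007]
contact_force: [0.6, 0.1, -0.3]
finger_gap: 1.002
```

>>> play_rows(
  rows=[
    [0,[-33,17,0],0],
    [0,[-33,17,0],0],
    [0,[-33,17,0],0],
    [0,[-33,17,0],0],
    [0,[-33,17,0],0],
    [0,[-33,17,0],0],
    [0,[-33,18,0],0],
    [0,[-33,18,0],0],
    [0,[-33,18,0],0],
    [0,[0,0,0],7],
  ],
)

```text
t: 46.65
tool_pos: [0.6045, -0.0103, 0.4765]
tcp_rot: [2.358, 2.069, -0.003]
contact_force: [0.7, 1.5, 0.2]
finger_gap: 0.998
```

>>> play_rows(
  rows=[
    [0,[0,0,0],7],
    [0,[0,0,0],7],
    [0,[0,0,0],7],
    [0,[0,0,0],7],
    [0,[0,0,0],7],
    [0,[0,0,0],7],
    [0,[0,0,0],7],
    [0,[0,0,0],7],
    [0,[0,0,0],7],
    [0,[0,0,0],7],
  ],
)

```text
t: 47.48
tool_pos: [0.6016, -0.0044, 0.4775]
tcp_rot: [-3.123, -0.345, 0.001]
contact_force: [0.4, -0.8, 0.5]
finger_gap: 1.004
```

>>> play_rows(
  rows=[
    [0,[0,0,0],7],
    [0,[0,0,0],6],
    [0,[0,0,40],0],
    [0,[0,0,40],0],
    [0,[0,0,40],0],
    [0,[0,0,40],0],
    [0,[0,0,30],0],
    [0,[0,0,0],0],
    [0,[0,0,0],0],
  ],
)

```text
t: 48.23
tool_pos: [0.6013, -0.0044, 0.2865]
tcp_rot: [-3.141, 0.001, 0.006]
contact_force: [-0.7, 0.3, 0.9]
finger_gap: 1.0
```

Run:
```python
from h import *
o=env.get_obs(); print(o['tool_pos'],o['tcp_rot'])
for n,b in(('scene',(395,215,460,345)),('top',(180,260,234,300))):
    p,d=look(n,n+'9.png')
    print(n,[(r[2],r[1]) for r in seg(n,p,d,'cup',.255,.285,30)],fit(n,p,[(.006,.226),(.226,.271)],[.447,.293]*2,b))
    print([(r[2],r[1]) for r in seg(n,p,d,'blue',.035,.055,100)])
```

```text
[ 0.60126571 -0.00440935  0.28652011] [-3.14121050e+00  1.41477640e-03  5.86178558e-03]
scene [(array([0.4502, 0.2953, 0.2669]), np.int32(535))] (array([0.4465, 0.2923, 0.4501, 0.295 ]), np.float64(66.4), np.float64(1799.0))
[(array([ 0.6091, -0.2816,  0.0449]), np.int32(121)), (array([ 6.079e-01, -3.000e-04,  4.400e-02]), np.int32(305))]
top [(array([0.4445, 0.2918, 0.2675]), np.int32(441))] (array([0.4455, 0.2981, 0.4445, 0.2918]), np.float64(18.5), np.float64(740.0))
[]
```

View pics/scene9.png

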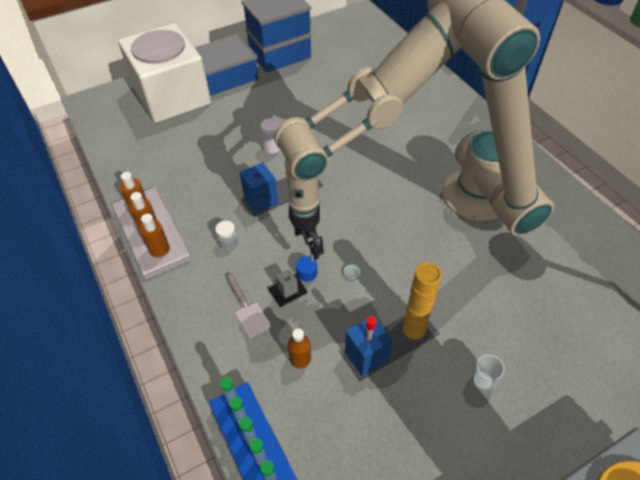

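All five cups stand in one straight column on the left drip cup, at (425,265) to (415,335). The rod's red head is at (370,323), and the gripper is directly over the cap at (307,268). Taking the cap with the jaws along y to stay clear of the stand.

>>> play_rows(
  rows=[
    [0,[0,0,35],0],
    [0,[0,0,35],0],
    [0,[0,0,25],0],
    [0,[0,0,9],0],
    [255,[0,0,0],0],
    [255,[0,0,0],0],
    [255,[0,0,0],0],
    [255,[0,0,0],0],
    [255,[0,0,0],0],
    [255,[0,0,0],0],
  ],
)

```text
t: 49.17
tool_pos: [0.603, -0.0046, 0.1866]
tcp_rot: [3.141, -0.001, 0.009]
contact_force: [0.1, 0.3, 6.2]
finger_gap: 0.68
```

>>> play_rows(
  rows=[
    [255,[0,0,-20],0],
    [255,[0,0,-35],0],
    [255,[0,0,-40],0],
    [255,[0,0,-40],0],
    [255,[0,0,-40],0],
    [255,[0,0,-40],0],
    [255,[0,0,-40],0],
    [255,[0,0,-41],0],
    [255,[0,0,0],0],
    [255,[0,0,0],0],
  ],
)

```text
t: 50.0
tool_pos: [0.6013, -0.0044, 0.484]
tcp_rot: [3.14, -0.001, 0.013]
contact_force: [-0.9, -0.1, -1.8]
finger_gap: 0.678
```

>>> play_rows(
  rows=[
    [255,[-17,-33,0],0],
    [255,[-17,-33,0],0],
    [255,[-17,-33,0],0],
    [255,[-17,-33,0],0],
    [255,[-17,-33,0],0],
    [255,[-17,-33,0],0],
    [255,[-18,-33,0],0],
    [255,[-18,-33,0],0],
    [255,[-18,-33,0],0],
    [255,[0,0,0],0],
  ],
)

```text
t: 50.83
tool_pos: [0.4419, 0.2972, 0.4782]
tcp_rot: [-3.138, -0.009, 0.009]
contact_force: [0.6, -0.0, -0.8]
finger_gap: 0.681
```

>>> play_rows(
  rows=[
    [255,[0,0,0],0],
    [255,[0,0,0],0],
    [255,[0,0,7],0],
    [255,[0,0,7],0],
    [255,[0,0,3],0],
    [255,[0,0,0],0],
    [255,[0,0,0],0],
  ],
)

```text
t: 51.42
tool_pos: [0.4461, 0.2921, 0.4622]
tcp_rot: [3.141, -0.003, -0.001]
contact_force: [0.9, -0.4, 0.3]
finger_gap: 0.679
```

>>> play_rows(
  rows=[
    [255,[0,0,2],0],
    [255,[0,0,1.5],0],
    [255,[0,0,1],0],
    [255,[0,0,0],0],
    [255,[0,0,0],0],
  ],
)

```text
t: 51.83
tool_pos: [0.4457, 0.2928, 0.4583]
tcp_rot: [3.142, -0.001, 0.0]
contact_force: [0.3, 0.6, -0.0]
finger_gap: 0.685
```

>>> play_rows(
  rows=[
    [255,[0,0,0.8],0],
    [255,[0,0,0],0],
    [255,[0,0,0],0],
  ],
)

```text
t: 52.08
tool_pos: [0.4458, 0.2928, 0.4577]
tcp_rot: [-3.141, 0.001, -0.001]
contact_force: [-0.4, 0.4, 0.4]
finger_gap: 0.682
```

>>> play_rows(
  rows=[
    [255,[0,0,0.8],0],
    [255,[0,0,0.7],0],
    [255,[0,0,0],0],
    [255,[0,0,0],0],
  ],
)

```text
t: 52.42
tool_pos: [0.4458, 0.2927, 0.4576]
tcp_rot: [-3.141, 0.001, -0.004]
contact_force: [-0.7, -0.1, 6.4]
finger_gap: 0.68
```

>>> play_rows(
  rows=[
    [255,[0,0,0.8],0],
    [255,[0,0,0],0],
    [255,[0,0,0],0],
  ],
)

```text
t: 52.67
tool_pos: [0.4458, 0.2927, 0.4575]
tcp_rot: [-3.14, 0.001, -0.005]
contact_force: [-1.0, -0.5, 9.2]
finger_gap: 0.682
```

>>> play_rows(
  rows=[
    [0,[0,0,0],0],
    [0,[0,0,0],0],
    [0,[0,0,0],0],
    [0,[0,0,0],0],
    [0,[0,0,0],0],
    [0,[0,0,0],0],
    [0,[0,0,-15],0],
    [0,[0,0,-25],0],
    [0,[0,0,-30],0],
    [0,[0,0,0],0],
  ],
)

```text
t: 53.5
tool_pos: [0.4464, 0.2931, 0.5307]
tcp_rot: [-3.137, 0.001, -0.015]
contact_force: [1.0, 1.4, 0.4]
finger_gap: 1.003
```

>>> play_rows(
  rows=[
    [0,[0,38,0],0],
    [0,[0,38,0],0],
    [0,[0,38,0],0],
    [0,[0,38,0],0],
    [0,[0,38,0],0],
    [0,[0,38,0],0],
    [0,[0,38,0],0],
    [0,[0,38,0],0],
    [0,[0,38,0],0],
    [0,[0,38,0],0],
  ],
)

```text
t: 54.33
tool_pos: [0.4449, -0.089, 0.5251]
tcp_rot: [3.142, -0.001, 0.001]
contact_force: [0.9, -0.3, -0.3]
finger_gap: 0.998
```

Run:
```python
from h import *
o=env.get_obs(); print(o['tool_pos'],o['t'])
ims=[]
for n,b in(('scene',(395,215,460,345)),('top',(180,260,234,300))):
    p,d=look(n)
    for k,a,bb in(('red',.12,.22),('blue',.3,.33)): print(n,k,[(r[2],r[1]) for r in seg(n,p,d,k,a,bb,5)])
    u,v=proj(n,[.5,.29,.15]).astype(int)
    ims.append(cv2.resize(p[v-75:v+75,u-65:u+65,::-1],(390,450),interpolation=cv2.INTER_CUBIC))
cv2.imwrite('pics/c10.png',np.hstack(ims))
```

```text
[ 0.44488915 -0.08901763  0.52509109] 54.3333
scene red [(array([0.6013, 0.3028, 0.1936]), np.int32(103))]
scene blue [(array([0.4521, 0.2976, 0.3141]), np.int32(555))]
top red [(array([0.5944, 0.2991, 0.1968]), np.int32(52))]
top blue [(array([0.444 , 0.2918, 0.315 ]), np.int32(467))]
```

View pics/c10.png

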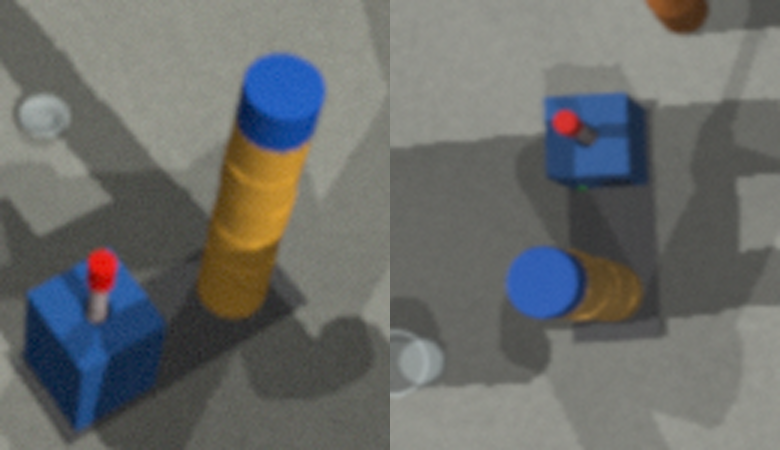

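The cap is seated on a straight five-cup tower and the rod is standing fully down in the left well. The arm is well clear, so I'm handing in.

>>> play_rows(
  rows=[
    [0,[0,0,0],0],
    [0,[0,0,0],0],
    [0,[0,0,0],0],
    [0,[0,0,0],0],
  ],
)

```text
t: 54.77
tool_pos: [0.4454, -0.086, 0.5252]
tcp_rot: [-3.141, -0.002, -0.0]
contact_force: [0.4, 0.0, 0.2]
finger_gap: 1.0
```

```bash
python3 -c "
from workcell import finish_job
print(finish_job())"
```

```text
the job is handed in; nothing more can be done
None
```

The job is done and handed in at about 55 s. The rod went to full depth in the left well (tip at about 21 mm, no stop at the 60 mm spacer level), so I released it there. I did not probe the right well, because passing 60 mm settled which was which.

All five brass cups are stacked mouth-down on the left drip cup, and the blue cap closes the tower. The cap had been knocked about 4 cm aside during the run, so I found it again before picking it up.

**Last checks:**
- **Rod:** the head top is at about 0.20 m, as it should be with the rod fully down.
- **Tower:** the cap top is at about 0.316 m, as expected for five cups and the cap. It looks straight in both cameras, and the arm was clear and touching nothing.
- **Disagreement:** the two cameras differ by about 5–8 mm in absolute position, a steady bias between them. Compared within each camera, the cups and cap line up to about 1–3 mm. The first cup may sit about 2 mm off the drip cup's centre, and I left it there.
- **Less certain:** I centred the cap in one direction only, because the rod stand was close by.

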